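# Slide a heavy battery box home into its charging dock and start the charge

## Robot

A 6-joint arm with a two-finger parallel gripper is mounted at the origin on a cart in front of the work surface, level with it; the furniture and walls round the work are solid. World frame = base frame: x ahead of the robot, y to its left, z up, the work surface at z = 0. Lengths are in m, angles in rad, forces in N, time in s.
With the tool pointing down it reaches from about 0.35 to 0.975 m from the base axis. Payload 4.9 kg.
Tool frame: the origin (TCP) lies at the very end of the fingers, on their centre line; the grasp point (between the pads) lies 19 mm behind it; z points along the fingers, y is the line along which they close (so a half turn about z gives the same grasp; the last joint's range is limited). The gripper opens to 85 mm and grips with 20 to 120 N. Pads are 22 mm wide; open, the fingers measure 114 mm over their backs; the gripper's body (76 mm by 85 mm) begins 54 mm behind the grasp point. The pads swing forward as they close: fully open they stand 13 mm farther back than shut.
Start: joints at [-1.378, 0.053, 1.613, -0, 1.476, -0.119], TCP at [0.192, -0.595, 0.231] pointing down, gripper open.
Joint ranges: [-3.01, 3.01], [-1.01, 2.22], [0.06, 2.58], [-1.02, 4.17], [0.09, 2.62], [-3.14, 3.14]. Speed limits (rad/s): [2.57, 2.57, 3.14, 3.14, 3.14, 3.14].

## Interface

Orientations are given as a unit quaternion [w, x, y, z].
In Python, from plant import * gives the robot as it stands.
- The arm moves only by the tool jog_arm, never from a script. Its argument "moves" is a list that holds one entry, the list of rows, each a list of 7 numbers: the finger opening in cm, from 0 to 8.54, then the shift along the tool's x, y, z in cm, then the turn, a rotation vector about the tool's x, y, z in rad. A call has 1 to 20 rows; each row shifts and turns the commanded pose from where the row before left it, along the tool's axes as they then stand; what a row does not reach is not made up. A row lasts 1/12 s, in which the tool goes at most 41.7 mm and 7.16 degrees, less where a joint would pass 70% of its speed; a pose out of reach is approached as far as the arm can. A call is refused whole if a number of a shift passes 4.17 or a number of a turn 0.125, either way. A call with a gripper value outside its range is refused whole. The fingers move at their own pace and stop on an object; the grip force is fixed at half the most. Time passes only in rows, so rows that do not move let the fingers close. It gives the time, the measured TCP pose, the force, the opening and the grip force at its end, in the units of the state.
- state(): the state, without advancing time (a new reading comes with each control period).
- grab_frame(name): name is "side" or "top" or "wrist"; returns a dict with "color" (480x640x3 uint8, blue, green, red), "depth" (480x640 float32, m along the optical axis (not along the pixel's ray), 0 where there is no reading), "fx", "fy", "cx", "cy" (pixels), "R" (3x3) and "t" (3): a world point X has camera coordinates R X + t. Camera axes: x right, y down, z forward; pixel columns grow to the right and rows downward; lengths in m; the calibration is good to about 2 mm. The wrist camera is an equidistant fisheye: a pixel r from the principal point sees the ray r / f radians off the axis. A picture is of the moment at which its call begins.
- job_done(): hands the job in; it is judged then, once.
Trained networks look in a picture, given as the dict that the camera call returned (one of the last four; its "shot" number tells which), for a name from the list of things; names that differ only in an ending like _2 or _b are one class to them, and where a whole thing is asked for, a point or a joint stands for the part that bears it (a point fixed in the world has none). Each returns a list of dicts, best first, with "p" (0 to 1); they miss things now and then, are a little off and sometimes report something else, mostly with a low value. They report only what shows in the picture. A call takes as long as a camera call.
- recognise(name, picture): "rect" ([centre column, centre row, width, height] in pixels, round what is visible of it).
- regions_of(name, picture): "pixels" (480x640 bool, what is visible of it) and "rect" ([centre column, centre row, width, height] in pixels, round what is visible of it).
The state is a dict: "time": time; "joint_pos": joint angles; "joint_vel": joint speeds; "joint_efforts": joint torques, N m; "tool_pos": TCP position; "tool_rot": TCP orientation; "contact_force": force on the tool from outside, world axes, zero at the start; "ft_torque": the same for the moment, N m; "gripper_width": opening from 0.0 (shut) to 1.0 (fully open); "grasp_force": force on a finger pad.
Only numpy, scipy, OpenCV 4.12 (cv2) and the standard library are available. Lean on these libraries where they do the work, as an engineer would, in place of code of your own. Each camera call takes 0.05 s, during which the arm holds its last target. There are 200 camera calls.

## Task

The heavy battery box stands loose in front of its charging dock. Push it along the bench into the dock, contact side first, until it is fully home and both spring catches have snapped out behind it; keep it standing upright on the bench all the way, without tipping or lifting it and without your fingers touching its carrying handle. Then press the start key on top of the charger down and let it go again, leaving the things standing around alone.

Things in the scene. Friction and masses are not known exactly. Their poses are not given: they have to be found in the camera images.
- battery_box: Loose battery box, 0.7 to 1 kg, 90 (x) x 130 (y) x 137 mm high: black foot and lid, grey case. Origin: centre of its underside; z up; +x is the contact side that enters the dock first. Pushed at the lid it tips forward; pushed at the foot it slides. A hand hanging straight down meets the lid before its tips meet the foot: tilt the fingers forward.
- box_rear_foot (a point): Middle of the rear face of the box's foot (box x = -45 mm, y = 0, 13 mm above the bench): where to push. The foot is 26 mm high and the widest part, 45 mm from the centre to rear and front and 65 mm to the sides; the case above is 5 mm further in, the lid 2 mm.
- carry_handle: Rubber carrying handle on the battery box's lid, a bar 80 mm long along the box's y and 10 mm thick, top 160 mm above the bench. Origin: middle of its underside, 141 mm above the box's underside. The fingers must not touch it.
- dock: Charging dock, fixed to the bench. Origin: on the bench, where the box's origin lies when the box is home; the box goes in along +x, z up. Upright guides 30 mm high at y = +67 and -67 mm (2 mm play each side), x -44 to 61 mm. Rubber end stops let the box go 4 mm past home. Rear wall 42 mm high at x = 53 mm. Charger unit: grey case, x -42 to 62, y -79 to -149 mm, 94 mm high.
- dock_mouth (a point): Middle of the dock's mouth, on the bench (dock x = -107 mm, y = 0). Flared lead-in plates 30 mm high stand here at y = +86 and -86 mm and narrow straight to 67 mm at x = -71 mm, where the catch housings (28 mm high, flush with the guides) begin. The bench between is bare; only the catch noses reach in.
- contact_block (a joint): Spring contact block, 52 mm wide, low in the middle of the dock's rear wall: travel in m along dock +x, 0 = fully out (face at dock x = 37 mm), 0.008 with the box exactly home, at most 0.016. It pushes back with 3 N at first, 6 to 8 N with the box home.
- left_catch (a joint): Spring catch on the dock's +y side: travel outwards in m, 0 = fully out, at most 0.010. Its nose then reaches in to y = 58 mm (z 6 to 24 mm), sloped towards the mouth, with a square face at dock x = -46.5 mm. The foot pushes it aside (5 to 8 mm, 1 to 2 N); it snaps back to 0 behind the foot when the box is home. Keep pushing fingers within 50 mm of the dock's middle so as not to block it.
- right_catch (a joint): The same catch, mirrored, on the dock's -y side (nose to y = -58 mm); travel outwards in m, 0 = fully out.
- start_key (a joint): Round start key on top of the charger unit, 22 mm across: travel down in m, 0 = up, 0.005 = fully down (about 4 N); it springs back. 0.0035 counts as pressed.
- start_key_top (a point): Middle of the start key's top face, about 115 mm above the bench when up; it moves with the key.
- spring_clamp: Spring clamp 56x108x22 mm, lying to the left of the dock, nearer to the robot. A bystander, origin centre of its underside.
- steel_block: Plain steel block 35x60x22 mm, lying to the right, beyond the box. A bystander, origin centre of its underside.
- brown_bottle: Small brown bottle with a black cap, 36 mm across, 84 mm high, standing beyond the charger unit. A bystander, origin centre of its underside.

How it is judged:
By the outcome, as a careful person would: the job done as asked, in the order asked, and still so for the second after the job is handed in, with the robot touching nothing.
It also fails if it takes over 54 s, if anything falls off the work surface, if the arm or the gripper's body presses on something with over 40 N, if the wrist force passes 120 N, or if a joint passes its speed limit or range.

## Working session

There is one attempt and no reset: what is moved stays moved. The work goes in short steps, Python scripts to look and compute and a tool call to move; the robot and the scene stay as the last step left them, time stands still between calls to the robot, and variables do not carry over. Pictures are saved under pics/ and viewed, at most 10 in all, crops included, and the job is handed in when it is done.

Besides the shell and the picture viewer there is one more tool, called after "Call:" by a JSON object that holds its "op" and its "data", one argument or row to a line. jog_arm: Moves the arm, as the interface text tells. Its arguments: {"type":"object","properties":{"moves":{"type":"array"}},"required":["moves"]}

```bash
mkdir -p pics; ls; python3 - <<'E'
from plant import *
import cv2,numpy as np
s=state();print(s['time'],s['tool_pos'],s['tool_rot'],s['gripper_width'])
for n in('top','side'):
    f=grab_frame(n);cv2.imwrite(f'pics/{n}0.png',f['color'])
    print(n,f['fx'],f['cx'],f['cy'],f['R'].round(3).tolist(),f['t'].round(3).tolist())
    for o in('battery_box','carry_handle','dock','start_key','spring_clamp','steel_block','brown_bottle'):
        for r in regions_of(o,f)[:2]:
            m=r['pixels']&(f['depth']>0);v,u=np.nonzero(m);z=f['depth'][m]
            if len(z)<5: print(o,'few');continue
            P=(np.c_[(u-f['cx'])/f['fx']*z,(v-f['cy'])/f['fy']*z,z]-f['t'])@f['R']
            print(o,round(r['p'],2),np.round(r['rect']),'med',np.median(P,0).round(3),'lo',np.percentile(P,2,0).round(3),'hi',np.percentile(P,98,0).round(3))
E
```

```text
pics
0.0 [ 0.19158298 -0.5942614   0.23006181] [-1.02430123e-03  9.87875479e-01  1.55244928e-01 -3.96085594e-05] 0.9983855718168827
top 565.8430157883312 321.67530178656295 236.02934611781882 [[-0.159, -0.987, -0.005], [-0.966, 0.157, -0.204], [0.202, -0.028, -0.979]] [-0.188, 0.619, 1.036]
battery_box 0.81 [399. 266.  59.  79.] med [ 0.488 -0.412  0.137] lo [ 0.428 -0.465  0.023] hi [ 0.555 -0.366  0.16 ]
carry_handle 0.84 [406. 261.  15.  48.] med [ 0.495 -0.419  0.159] lo [ 0.456 -0.433  0.136] hi [ 0.533 -0.404  0.162]
dock 0.69 [310. 248. 103. 137.] med [ 0.617 -0.247  0.039] lo [ 0.452 -0.331  0.001] hi [ 0.688 -0.164  0.111]
spring_clamp 0.76 [242. 354.  48.  49.] med [ 0.382 -0.091  0.017] lo [ 0.339 -0.132 -0.001] hi [ 0.433 -0.06   0.022]
steel_block 0.7 [405. 212.  30.  28.] med [ 0.606 -0.461  0.022] lo [ 0.581 -0.487  0.014] hi [ 0.634 -0.432  0.026]
brown_bottle 0.91 [238. 182.  24.  25.] med [ 0.721 -0.138  0.058] lo [ 0.713 -0.151  0.008] hi [ 0.738 -0.12   0.087]
brown_bottle 0.34 [312. 246. 102. 138.] med [ 0.617 -0.246  0.038] lo [ 0.452 -0.33   0.001] hi [ 0.69  -
[... 878 characters left out ...]
mp 0.95 [432. 288.  23.  39.] med [ 0.385 -0.089  0.015] lo [ 0.335 -0.136 -0.004] hi [ 0.44  -0.056  0.021]
spring_clamp 0.29 [274. 282.  12.   9.] med [ 0.663 -0.263  0.114] lo [ 0.654 -0.273  0.109] hi [ 0.671 -0.256  0.116]
steel_block 0.64 [226. 269.  26.  21.] med [ 0.613 -0.452  0.02 ] lo [ 0.585 -0.481  0.002] hi [ 0.638 -0.43   0.023]
steel_block 0.64 [272. 230.  72.  86.] med [ 0.522 -0.391  0.093] lo [ 0.454 -0.462  0.007] hi [ 0.565 -0.363  0.157]
brown_bottle 0.58 [308. 373.  20.  52.] med [ 0.74  -0.126  0.05 ] lo [ 0.703 -0.144  0.   ] hi [ 0.75  -0.116  0.085]
brown_bottle 0.5 [313. 301. 131. 107.] med [ 0.66  -0.223  0.039] lo [ 0.462 -0.311  0.002] hi [ 0.705 -0.156  0.107]
```

```bash
python3 - <<'E'
import cv2
a=cv2.imread('pics/top0.png')[130:420,190:490];b=cv2.imread('pics/side0.png')[150:440,180:480]
cv2.imwrite('pics/c0.png',cv2.resize(cv2.hconcat([a,b]),(800,387),interpolation=cv2.INTER_CUBIC))
cv2.imwrite('pics/c1.png',cv2.resize(a[:250,40:280],None,fx=2.4,fy=2.4,interpolation=cv2.INTER_CUBIC))
E
```

```text
(no output)
```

View pics/c0.png

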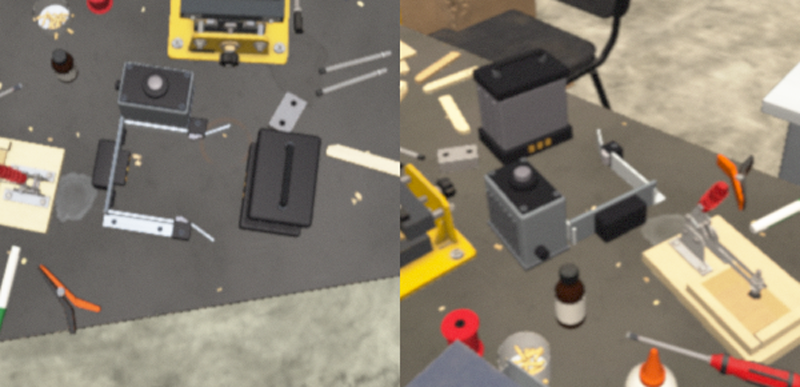

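View pics/c1.png

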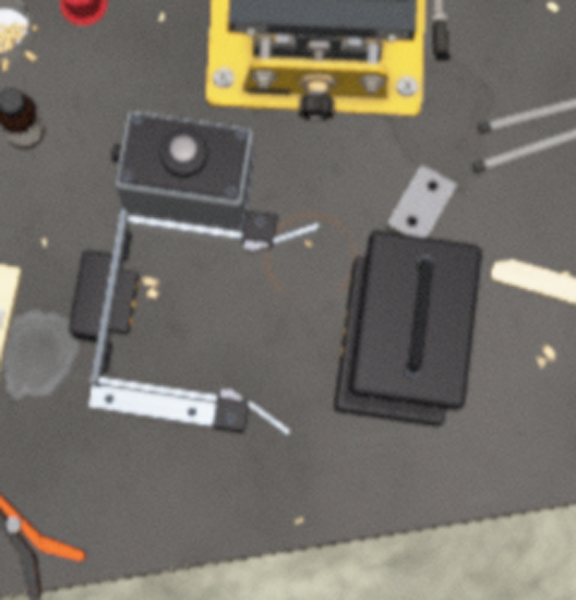

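The top view shows the box at crop (410,320) with its handle. The dock opens towards it, with its rear wall at (110,300), the charger at (185,165) and the two catch housings at (260,230) and (230,410). Next I fit both poses from depth.

```bash
cat >h.py <<'E'
from plant import *
import cv2,numpy as np
from scipy.optimize import minimize
def cloud(f):
    v,u=np.nonzero(f['depth']>0);z=f['depth'][v,u]
    return (np.c_[(u-f['cx'])/f['fx']*z,(v-f['cy'])/f['fy']*z,z]-f['t'])@f['R']
def rect(P,c,r,z0,z1):
    Q=P[(np.hypot(P[:,0]-c[0],P[:,1]-c[1])<r)&(P[:,2]>z0)&(P[:,2]<z1)]
    if len(Q)<20: return None
    q=Q[:,:2].astype(np.float32)*1000
    return len(q),[np.round(x,1) for x in cv2.minAreaRect(q)],np.median(Q[:,2]).round(4)
E
python3 - <<'E'
from h import *
for n in('top','side'):
    P=cloud(grab_frame(n));np.save(f'{n}.npy',P)
    print(n,'lid',rect(P,(.49,-.415),.1,.132,.142),'handle',rect(P,(.49,-.415),.07,.152,.17))
    print('charger',rect(P,(.663,-.263),.09,.088,.1),'key',rect(P,(.663,-.263),.03,.11,.125))
    print('rear wall',rect(P,(.58,-.17),.08,.037,.047),'guides',rect(P,(.5,-.23),.09,.024,.034), 'bench',rect(P,(.56,-.25),.04,-.02,.01))
import cv2
P=np.load('top.npy')
# 1mm height map plot of dock
I=np.zeros((300,300,3),np.uint8)
for x,y,z in P:
    i=int((.75-x)*800);j=int((-.13-y)*800)
    if 0<=i<300 and 0<=j<300:I[i,j]=max(I[i,j,0],np.clip(z*1800+20,1,255))
cv2.imwrite('pics/hm.png',cv2.resize(I,(600,600),interpolation=cv2.INTER_NEAREST))
E
```

```text
top lid (2950, [array([ 494.8, -419.1]), array([ 85.9, 126. ]), np.float64(72.4)], np.float64(0.137)) handle (262, [array([ 494.2, -418.9]), array([10.2, 84. ]), np.float64(72.4)], np.float64(0.1588))
charger (1370, [array([ 657.9, -267.1]), array([103.4,  65.9]), np.float64(72.3)], np.float64(0.0935)) key (103, [array([ 658. , -267.3]), array([21.3, 20.6]), np.float64(12.4)], np.float64(0.1141))
rear wall (520, [array([ 575.3, -180.3]), array([ 34.7, 150.2]), np.float64(68.6)], np.float64(0.0397)) guides (458, [array([ 494.7, -219.8]), array([171.4,  85.7]), np.float64(34.1)], np.float64(0.028)) bench (1175, [array([ 559.9, -250.6]), array([77.8, 79.2]), np.float64(81.8)], np.float64(-0.0002))
side lid (1127, [array([ 497.6, -416.7]), array([ 87.5, 125.5]), np.float64(72.3)], np.float64(0.1365)) handle (178, [array([ 497.4, -417.1]), array([10.3, 82.4]), np.float64(74.2)], np.float64(0.1573))
charger (1193, [array([ 661.2, -263.9]), array([100.8,  65.7]), np.float64(71.8)], np.float64(0.0935)) key (100, [array([ 661.3, -265.1]), array([20. , 19.8]), np.float64(29.1)], np.float64(0.1142))
rear wall (546, [array([ 577.5, -178. ]), array([ 33.6, 154.5]), np.float64(72.4)], np.float64(0.0388)) guides (289, [array([ 486.1, -221.4]), array([178.9,  33. ]), np.float64(60.0)], np.float64(0.0279)) bench (618, [array([ 553.8, -251.3]), array([69.5, 69.1]), np.float64(53.2)], np.float64(-0.0005))
```

View pics/hm.png

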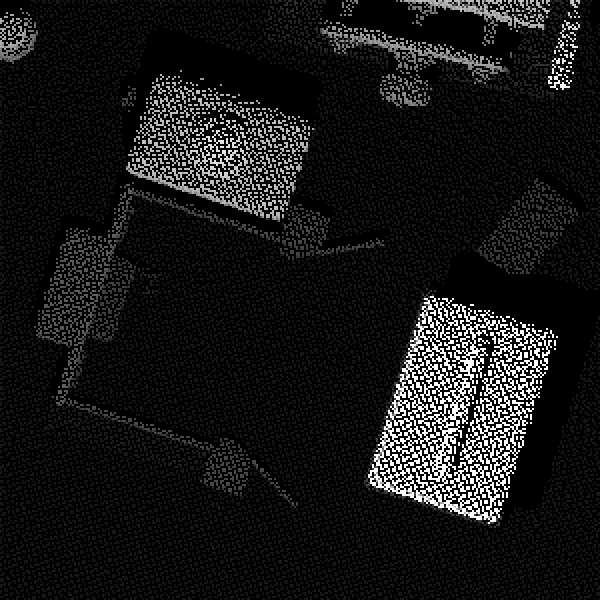

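The height map shows the box and dock nearly parallel, both at about 72.4°. I'll refine the dock from its guides, check what lies behind the box, and find the wrist camera offset.

```bash
python3 - <<'E'
from h import *
a=np.radians(72.35);dx=np.array([np.cos(a),np.sin(a)]);dy=np.array([-dx[1],dx[0]]);o=np.array([.548,-.2406])
for n in('top','side'):
    P=np.load(f'{n}.npy');q=P[:,:2]-o;X=q@dx*1000;Y=q@dy*1000;Z=P[:,2]*1000
    def st(name,m,A): print(n,name,m.sum(),np.percentile(A[m],[2,50,98]).round(1))
    for x0,x1 in((-40,0),(0,45)):
        for sy in(1,-1): st(f'guide{sy} x{x0}',(X>x0)&(X<x1)&(abs(Y*sy-69)<7)&(Z>26)&(Z<33),Y)
    for y0 in(-60,30): st(f'wall y{y0}',(abs(Y-y0-15)<15)&(abs(X-55)<12)&(Z>38)&(Z<45),X)
    for sy in(1,-1): st(f'housing{sy} x',(abs(Y*sy-75)<8)&(abs(X+58)<25)&(Z>24)&(Z<31),X)
    for sy in(1,-1): st(f'housing{sy} y',(abs(Y*sy-75)<25)&(abs(X+58)<10)&(Z>24)&(Z<31),Y)
    m=(Z>132)&(Z<142)&(np.hypot(X+184,Y)<100);st('lidX',m,X);st('lidY',m,Y)
    m=(Z>85)&(Z<97)&(np.hypot(X-10,Y+114)<80);st('chX',m,X);st('chY',m,Y)
    m=(X<-235)&(X>-420)&(abs(Y)<110)&(Z>4); print('behind',m.sum(), np.c_[X,Y,Z][m][::max(1,m.sum()//8)].round().tolist())
f=grab_frame('wrist');s=state();c=-f['R'].T@f['t'];w,*v=s['tool_rot']
from scipy.spatial.transform import Rotation as R
T=R.from_quat([*v,w]);print('cam in tool',T.inv().apply(c-s['tool_pos']).round(3)); print(T.as_matrix().round(3))
E
```

```text
top guide1 x-40 41 [65.6 67.6 69.4]
top guide-1 x-40 41 [-72.3 -70.1 -68.1]
top guide1 x0 44 [65.4 67.3 69.1]
top guide-1 x0 45 [-73.1 -70.5 -68.2]
top wall y-60 49 [51.6 55.3 65.9]
top wall y30 47 [52.4 55.2 63.1]
top housing1 x 116 [-79.5 -57.3 -36.2]
top housing-1 x 117 [-80.4 -57.9 -35. ]
top housing1 y 123 [60.4 75.7 90. ]
top housing-1 y 115 [-92.5 -79.4 -63. ]
top lidX 2950 [-227.1 -182.2 -145.1]
top lidY 2950 [-62.8  -1.3  57.3]
top chX 1385 [-41.8   6.1  58. ]
top chY 1385 [-144.6 -108.9  -81.4]
behind 988 [[-249.0, -109.0, 5.0], [-310.0, -81.0, 9.0], [-287.0, -69.0, 9.0], [-334.0, -70.0, 8.0], [-373.0, -70.0, 8.0], [-417.0, -67.0, 10.0], [-310.0, -14.0, 13.0], [-337.0, 30.0, 4.0], [-279.0, 110.0, 4.0]]
side guide1 x-40 38 [63.2 66.  69.1]Traceback (most recent call last):
  File "<stdin>", line 7, in <module>
  File "<stdin>", line 5, in st
    return _quantile_unchecked(
        a, q, axis, out, overwrite_input, method, keepdims, weights)
    return _ureduce(a,
                    func=_quantile_ureduce_func,
    ...<5 lines>...
                    overwrite_input=overwrite_input,
                    method=method)
    r = func(a, **kwargs)
    result = _quantile(arr,
                       quantiles=q,
    ...<2 lines>...
                       out=out,
                       weights=wgt)
    slices_having_nans = np.isnan(arr[-1, ...])
                                  ~~~^^^^^^^^^
IndexError: index -1 is out of bounds for axis 0 with size 0
```

```bash
python3 - <<'E'
from h import *
a=np.radians(72.35);dx=np.array([np.cos(a),np.sin(a)]);dy=np.array([-dx[1],dx[0]]);o=np.array([.548,-.2406])
for n in('top','side'):
  P=np.load(f'{n}.npy');q=P[:,:2]-o;X=q@dx*1000;Y=q@dy*1000;Z=P[:,2]*1000
  print(n,'rows X from -230 down by 10; cols Y -110..110 by 10: max z')
  for x in range(-230,-340,-10):
    print(x,*[f"{np.percentile(Z[m],80):4.0f}" if (m:=(X<x)&(X>x-10)&(Y>y)&(Y<y+10)).sum()>2 else '   .' for y in range(-110,110,10)])
f=grab_frame('wrist');s=state();c=-f['R'].T@f['t'];w,*v=s['tool_rot']
from scipy.spatial.transform import Rotation as R
T=R.from_quat([*v,w]);print('cam in tool',T.inv().apply(c-s['tool_pos']).round(3))
f=grab_frame('top');cv2.imwrite('pics/r.png',cv2.resize(f['color'][190:340,370:560],None,fx=3.5,fy=3.5,interpolation=cv2.INTER_CUBIC))
E
```

```text
top rows X from -230 down by 10; cols Y -110..110 by 10: max z
-230    2    4    .    .    .    .    .    .    .    .    .    .    .    .    .    1    2    2    2    2    2    3
-240    2    2    .    .    .    .    .    .    .    .    .    .    .    .    .    2    1    1    3    1    1    1
-250    0    2    1    3    3    2    2    1    3    3    1    1    1    2    2    2    1    1    2    1    2    2
-260    2    3    9   10    4    2    1    2    3    2    1    1    1    1    2    1    1    2    2    1    1    2
-270    2    1    9   11    7    2    0    3    2    2    2    1    2    3    1    2    2    3    2    2    2    2
-280    1    2   10   11    8    2    2    1    2    1    2    2    1    2    2    2    2    1    2    2    2    2
-290    3    2    7   10   10    1    3    2    2    1    2    2    2    2    2    1    2    1    2    3    2    1
-300    1    1    8   10   11    2    2    1    1    3   11    2    1    1    2    1    1    0    1    3    2    2
-310    1    2    5    9   10    2    2    1    2   13    8    3    3    2    2    2    2    1    2    2    1    2
-3
[... 891 characters left out ...]
    8    1    1    .    .    .    .    .    .    .    .    .    .    .    .    .    .    .
-290    0    1    9   10   11    0    1   -0    .    .    .    .    .    .    .    .    .    .    .    .    .    .
-300    1    1    5    9   11    1    1   -0    .    .    .    .    .    .    .    .    .    .    .    .    .    .
-310    1    1    6    9    9    0    1    1    1    .    .    .    .    .    .    .    .    .    .    .    .    .
-320    0    1    2    9    9    1    0    1    1    .    .    .    .    .    .    .    .    .    .    .    .    .
-330    0    0    1    8   10    3    0    1    1    1    .    .    .    .    .    .    .    .    .    .    .    .
cam in tool [ 0.07   0.    -0.142]
```

View pics/r.png

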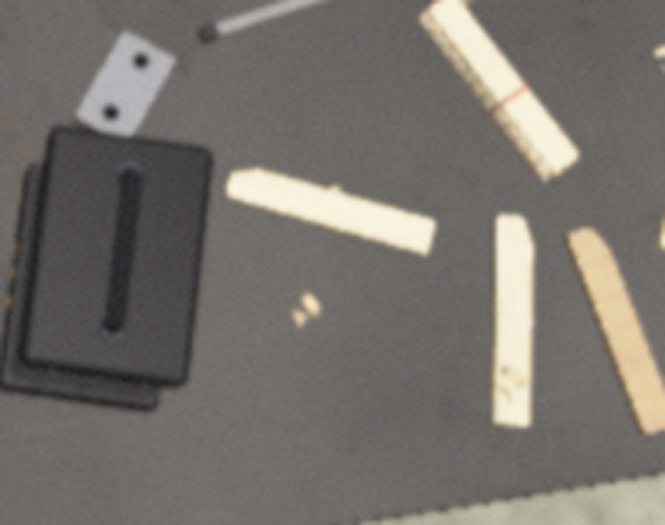

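The view shows a thin stick, 10 mm high, from (230,185) to (430,240), and chips at (305,305). Both are clear of the ±42 mm finger lane. The wrist camera sits on tool +x, so I'll use a tilt of about 41°. First I move above the spot behind the box and yaw.

Call:
{"op": "jog_arm", "data": {
  "moves": [
    [[5,2.96,-0.11,0.3,0,0,0],[5,2.96,-0.11,0.3,0,0,0],[5,2.96,-0.11,0.3,0,0,0],[5,2.96,-0.11,0.3,0,0,0],[5,2.96,-0.11,0.3,0,0,0],[5,2.96,-0.11,0.3,0,0,0],[5,2.96,-0.11,0.3,0,0,0],[5,2.96,-0.11,0.3,0,0,0],[5,2.96,-0.11,0.3,0,0,0],[5,2.96,-0.11,0.3,0,0,0],[5,0,0,0,0,0,-0.119],[5,0,0,0,0,0,-0.119],[5,0,0,0,0,0,-0.119],[5,0,0,0,0,0,-0.119],[5,0,0,0,0,0,-0.119],[5,0,0,0,0,0,-0.119],[5,0,0,0,0,0,-0.119],[5,0,0,0,0,0,-0.119]]
  ]
}}

```text
time: 2.5
tool_pos: [0.4701, -0.4936, 0.2013]
tool_rot: [-0.0, 0.805, 0.593, -0.0]
contact_force: [-0.7, 0.6, -0.0]
gripper_width: 0.589
grasp_force: 0.0
```

Call:
{"op": "jog_arm", "data": {
  "moves": [
    [[5,0,0,0,0,0.12,0],[5,0,0,0,0,0.12,0],[5,0,0,0,0,0.12,0],[5,0,0,0,0,0.12,0],[5,0,0,0,0,0.12,0],[5,0,0,0,0,0.12,0],[5,0,0,0,0,0,0],[5,0,0,0,0,0,0]]
  ]
}}

```text
time: 3.17
tool_pos: [0.4692, -0.4941, 0.1989]
tool_rot: [-0.209, 0.756, 0.552, 0.284]
contact_force: [0.4, 0.7, -0.1]
gripper_width: 0.586
grasp_force: 0.0
```

```bash
cat >>h.py <<'E'
from scipy.spatial.transform import Rotation as R
a=np.radians(72.35);dx=np.array([np.cos(a),np.sin(a),0]);dy=np.array([-dx[1],dx[0],0]);o=np.array([.548,-.2406,0])
D=np.c_[dx,dy,[0,0,1]]
def tool():
    s=state();w,*v=s['tool_rot'];T=R.from_quat([*v,w]).as_matrix();p=np.array(s['tool_pos'])
    print('t',round(s['time'],2),'F',np.round(D.T@s['contact_force'],1),'j',np.round(s['joint_pos'],2),'w',round(s['gripper_width'],3))
    print('tcp dock mm',(D.T@(p-o)*1000).round(1),'toolaxes in dock',(D.T@T).round(3).tolist())
    return s,p,T
def need(X,Y,Z,tilt):  # dock mm; wanted tool x leaning along dock x
    s,p,T=tool();g=o+D@np.array([X,Y,Z])/1000
    G=D@np.array([[np.cos(tilt),0,np.sin(tilt)],[0,-1,0],[np.sin(tilt),0,-np.cos(tilt)]])
    print('shift cm',(T.T@(g-p)*100).round(2),'turn',R.from_matrix(T.T@G).as_rotvec().round(3),'shift in goal axes',(G.T@(g-p)*100).round(2))
E
python3 -c "
from h import *
need(-265,-3,9,.72)"
```

```text
t 3.17 F [ 0.8 -0.2 -0.1] j [-1.11  0.49  1.26  0.51  1.91 -0.76] w 0.586
tcp dock mm [-265.4   -1.8  198.9] toolaxes in dock [[0.752, -0.0, 0.66], [-0.002, -1.0, 0.002], [0.66, -0.003, -0.752]]
shift cm [-12.5    0.17  14.3 ] turn [-0.002 -0.    -0.002] shift in goal axes [-12.49   0.12  14.31]
```

Call:
{"op": "jog_arm", "data": {
  "moves": [
    [[5,-1.1,0.01,1.26,0,0,0],[5,-1.1,0.01,1.26,0,0,0],[5,-1.1,0.01,1.26,0,0,0],[5,-1.1,0.01,1.26,0,0,0],[5,-1.1,0.01,1.26,0,0,0],[5,-1.1,0.01,1.26,0,0,0],[5,-1.1,0.01,1.26,0,0,0],[5,-1.1,0.01,1.26,0,0,0],[5,-1.1,0.01,1.26,0,0,0],[5,-1.1,0.01,1.26,0,0,0],[5,-0.3,0.01,0.34,0,0,0],[5,-0.3,0.01,0.34,0,0,0],[5,-0.3,0.01,0.34,0,0,0],[5,-0.3,0.01,0.34,0,0,0],[5,-0.3,0.01,0.34,0,0,0],[5,0,0,0,0,0,0]]
  ]
}}

```text
time: 4.5
tool_pos: [0.4715, -0.4937, 0.0109]
tool_rot: [-0.208, 0.755, 0.553, 0.284]
contact_force: [0.4, -0.3, -0.4]
gripper_width: 0.586
grasp_force: 0.0
```

```bash
python3 -c "
from h import *
need(-265,-3,9,.72)
f=grab_frame('side');g=grab_frame('top')
cv2.imwrite('pics/d.png',cv2.resize(cv2.hconcat([f['color'][130:340,190:390],g['color'][180:390,310:510]]),(800,420),interpolation=cv2.INTER_CUBIC))"
```

```text
t 4.5 F [-0.2 -0.4 -0.4] j [-1.11  0.69  1.31  0.48  1.68 -0.88] w 0.586
tcp dock mm [-264.3   -3.9   10.9] toolaxes in dock [[0.752, 0.001, 0.659], [0.001, -1.0, 0.001], [0.659, -0.0, -0.752]]
shift cm [-0.18 -0.09  0.1 ] turn [-0.001 -0.     0.001] shift in goal axes [-0.18 -0.09  0.1 ]
```

View pics/d.png

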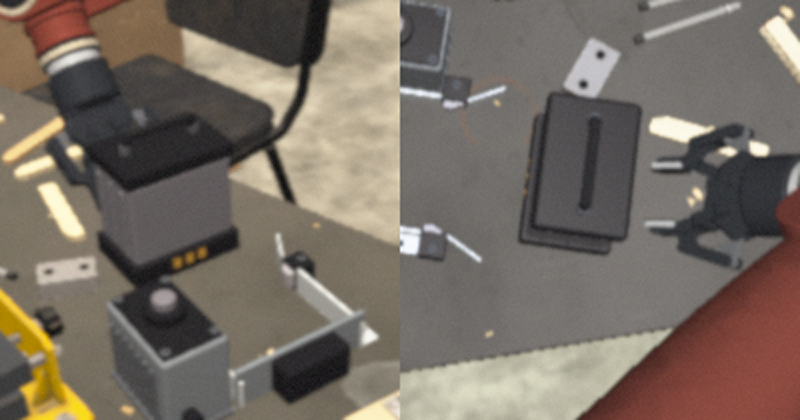

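The hand is behind the box with its tips ahead, at (660,165) and (650,225) in the right pane. I'll approach to contact slowly.

Call:
{"op": "jog_arm", "data": {
  "moves": [
    [[5,-0.18,-0.05,0.1,0,0,0],[5,0.3,0,0.263,0,0,0],[5,0.3,0,0.263,0,0,0],[5,0.3,0,0.263,0,0,0],[5,0.3,0,0.263,0,0,0],[5,0.15,0,0.132,0,0,0],[5,0.15,0,0.132,0,0,0],[5,0.15,0,0.132,0,0,0],[5,0.15,0,0.132,0,0,0],[5,0.15,0,0.132,0,0,0],[5,0.15,0,0.132,0,0,0],[5,0.15,0,0.132,0,0,0],[5,0.15,0,0.132,0,0,0],[5,0.15,0,0.132,0,0,0],[5,0.15,0,0.132,0,0,0]]
  ]
}}

```text
time: 5.85
tool_pos: [0.4814, -0.4615, 0.0094]
tool_rot: [-0.207, 0.756, 0.553, 0.283]
contact_force: [-0.8, -4.4, -1.5]
gripper_width: 0.589
grasp_force: 2.6
```

```bash
cat >>h.py <<'E'
def box():
    P=cloud(grab_frame('top'));q=(P-o)@D*1000
    m=(q[:,2]>132)&(q[:,2]<142)&(q[:,0]>-240)&(q[:,0]<60)&(abs(q[:,1])<72)
    c,s,an=cv2.minAreaRect(q[m][:,:2].astype(np.float32));m2=q[m]
    print('box(top cam) centre',np.round(c,1),np.round(s,1),round(an,1),'z',np.median(m2[:,2]).round(1),'tilt(z slope) ',np.round(np.linalg.lstsq(np.c_[m2[:,:2],np.ones(len(m2))],m2[:,2],rcond=None)[0][:2],3))
E
python3 -c "
from h import *
tool();box()"
```

```text
t 5.85 F [-4.5 -0.6 -1.5] j [-1.08  0.65  1.38  0.49  1.64 -0.87] w 0.589
tcp dock mm [-230.7   -3.6    9.4] toolaxes in dock [[0.754, -0.0, 0.657], [0.0, -1.0, -0.001], [0.657, 0.001, -0.754]]
box(top cam) centre [-183.    -3.4] [ 86.2 126.5] 0.1 z 136.8 tilt(z slope)  [-0.001  0.001]
```

Contact is made at 4.5 N and the box is sliding upright. I continue with a drift of about 2 mm towards dock +y.

Call:
{"op": "jog_arm", "data": {
  "moves": [
    [[5,0.3,-0.018,0.263,0,0,0],[5,0.3,-0.018,0.263,0,0,0],[5,0.3,-0.018,0.263,0,0,0],[5,0.3,-0.018,0.263,0,0,0],[5,0.3,-0.018,0.263,0,0,0],[5,0.3,-0.018,0.263,0,0,0],[5,0.3,-0.018,0.263,0,0,0],[5,0.3,-0.018,0.263,0,0,0],[5,0.3,-0.018,0.263,0,0,0],[5,0.3,-0.018,0.263,0,0,0],[5,0.3,-0.018,0.263,0,0,0],[5,0.3,0,0.263,0,0,0],[5,0.3,0,0.263,0,0,0]]
  ]
}}

```text
time: 6.98
tool_pos: [0.4956, -0.41, 0.0094]
tool_rot: [-0.208, 0.755, 0.553, 0.284]
contact_force: [-1.1, -4.9, -0.4]
gripper_width: 0.588
grasp_force: 2.5
```

```bash
python3 -c "
from h import *
tool();box()"
```

```text
t 6.98 F [-5.  -0.4 -0.4] j [-1.03  0.59  1.48  0.52  1.6  -0.85] w 0.588
tcp dock mm [-177.3   -1.4    9.4] toolaxes in dock [[0.752, 0.001, 0.659], [0.001, -1.0, 0.0], [0.659, 0.0, -0.752]]
box(top cam) centre [-163.3   -1.2] [125.7 153.1] 90.0 z 136.8 tilt(z slope)  [ 0.001 -0.   ]
```

Call:
{"op": "jog_arm", "data": {
  "moves": [
    [[5,0.3,0,0.263,0,0,0],[5,0.3,0,0.263,0,0,0],[5,0.3,0,0.263,0,0,0],[5,0.3,0,0.263,0,0,0],[5,0.3,0,0.263,0,0,0],[5,0.3,0,0.263,0,0,0],[5,0.3,0,0.263,0,0,0],[5,0.3,0,0.263,0,0,0],[5,0.3,0,0.263,0,0,0],[5,0.3,0,0.263,0,0,0],[5,0.3,0,0.263,0,0,0],[5,0.3,0,0.263,0,0,0],[5,0.3,0,0.263,0,0,0],[5,0.3,0,0.263,0,0,0]]
  ]
}}

```text
time: 8.2
tool_pos: [0.5123, -0.3573, 0.0094]
tool_rot: [-0.207, 0.756, 0.553, 0.284]
contact_force: [-2.7, -6.3, -0.0]
gripper_width: 0.588
grasp_force: 3.4
```

```bash
sed -i "s/def box():/def box(x0=-240):/;s/(q\[:,0\]>-240)/(q[:,0]>x0)/" h.py; python3 -c "
from h import *
s,p,T=tool();box((D.T@(p-o))[0]*1000+2)"
```

```text
t 8.2 F [-6.8  0.7 -0. ] j [-0.97  0.53  1.56  0.55  1.55 -0.82] w 0.588
tcp dock mm [-122.    -1.4    9.4] toolaxes in dock [[0.753, 0.001, 0.658], [0.001, -1.0, 0.0], [0.658, 0.0, -0.753]]
box(top cam) centre [-74.4  -1.4] [ 85.8 125.7] 0.1 z 136.9 tilt(z slope)  [-0.  0.]
```

Call:
{"op": "jog_arm", "data": {
  "moves": [
    [[5,0.3,0,0.263,0,0,0],[5,0.3,0,0.263,0,0,0],[5,0.3,0,0.263,0,0,0],[5,0.3,0,0.263,0,0,0],[5,0.3,0,0.263,0,0,0],[5,0.3,0,0.263,0,0,0],[5,0.3,0,0.263,0,0,0],[5,0.3,0,0.263,0,0,0],[5,0.3,0,0.263,0,0,0],[5,0.3,0,0.263,0,0,0],[5,0.3,0,0.263,0,0,0],[5,0.3,0,0.263,0,0,0],[5,0.3,0,0.263,0,0,0],[5,0.3,0,0.263,0,0,0]]
  ]
}}

```text
time: 9.42
tool_pos: [0.5292, -0.304, 0.0094]
tool_rot: [-0.207, 0.755, 0.553, 0.284]
contact_force: [-2.6, -6.4, -0.9]
gripper_width: 0.584
grasp_force: 3.5
```

```bash
python3 -c "
from h import *
s,p,T=tool();box((D.T@(p-o))[0]*1000+2)"
```

```text
t 9.42 F [-6.9  0.5 -0.9] j [-0.9   0.48  1.63  0.58  1.5  -0.78] w 0.584
tcp dock mm [-66.1  -1.3   9.4] toolaxes in dock [[0.753, 0.001, 0.658], [0.001, -1.0, 0.0], [0.658, 0.0, -0.753]]
box(top cam) centre [-18.6  -1.2] [ 85.8 125.5] 0.1 z 136.8 tilt(z slope)  [-0.002 -0.001]
```

Call:
{"op": "jog_arm", "data": {
  "moves": [
    [[5,0.1,0,0.0875,0,0,0],[5,0.1,0,0.0875,0,0,0],[5,0.1,0,0.0875,0,0,0],[5,0.1,0,0.0875,0,0,0],[5,0.1,0,0.0875,0,0,0],[5,0.1,0,0.0875,0,0,0],[5,0.1,0,0.0875,0,0,0],[5,0.1,0,0.0875,0,0,0],[5,0.1,0,0.0875,0,0,0],[5,0.1,0,0.0875,0,0,0],[5,0.1,0,0.0875,0,0,0],[5,0.1,0,0.0875,0,0,0]]
  ]
}}

```text
time: 10.47
tool_pos: [0.5335, -0.2903, 0.0094]
tool_rot: [-0.207, 0.756, 0.553, 0.283]
contact_force: [-5.4, -11.5, 0.5]
gripper_width: 0.584
grasp_force: 6.0
```

```bash
cat >c.py <<'E'
from h import *
import sys
s,p,T=tool();box((D.T@(p-o))[0]*1000+2)
# catch housings: resample ortho crops of top image around each catch, using z=25mm plane
f=grab_frame('top');out=[]
for sy in(1,-1):
    xs,ys=np.meshgrid(np.linspace(-95,-15,320),np.linspace(sy*75+25,sy*75-25,200))
    W=o+(np.c_[xs.ravel(),ys.ravel(),np.full(xs.size,25.)]/1000)@D.T
    C=W@f['R'].T+f['t'];u=(f['fx']*C[:,0]/C[:,2]+f['cx']).reshape(xs.shape).astype(np.float32);v=(f['fy']*C[:,1]/C[:,2]+f['cy']).reshape(xs.shape).astype(np.float32)
    out.append(cv2.remap(f['color'],u,v,cv2.INTER_CUBIC))
cv2.imwrite(sys.argv[1],cv2.resize(cv2.convertScaleAbs(cv2.hconcat(out),alpha=1.5),(800,250)))
E
python3 c.py pics/k1.png
```

```text
t 10.47 F [-12.6   1.7   0.5] j [-0.88  0.47  1.65  0.59  1.48 -0.77] w 0.584
tcp dock mm [-51.8  -1.3   9.4] toolaxes in dock [[0.755, 0.001, 0.656], [0.001, -1.0, 0.0], [0.656, 0.0, -0.755]]
box(top cam) centre [-4.3 -1.4] [126.   85.9] 90.0 z 136.7 tilt(z slope)  [-0.  0.]
```

Call:
{"op": "jog_arm", "data": {
  "moves": [
    [[5,0.1,0,0.0875,0,0,0],[5,0.1,0,0.0875,0,0,0],[5,0.1,0,0.0875,0,0,0],[5,0,0,0,0,0,0]]
  ]
}}

```text
time: 10.9
tool_pos: [0.5348, -0.2864, 0.0094]
tool_rot: [-0.207, 0.756, 0.553, 0.283]
contact_force: [-4.6, -10.3, -0.6]
gripper_width: 0.585
grasp_force: 5.4
```

```bash
python3 c.py pics/k1.png
```

```text
t 10.9 F [-11.3   1.2  -0.6] j [-0.88  0.46  1.66  0.59  1.48 -0.77] w 0.585
tcp dock mm [-47.6  -1.3   9.4] toolaxes in dock [[0.754, 0.001, 0.656], [0.001, -1.0, 0.0], [0.656, 0.0, -0.754]]
box(top cam) centre [-0.1 -1.3] [126.1  86. ] 89.9 z 136.7 tilt(z slope)  [0. 0.]
```

View pics/k1.png

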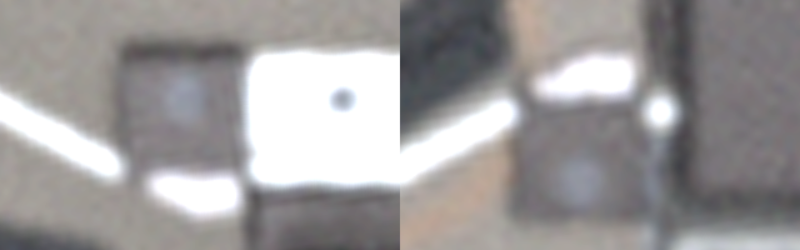

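Both noses stand out about 8 mm, at (195,195) on the left and (590,75) on the right, and the foot is past them. The force has dropped too. I'll retreat backwards, rise, and recheck.

Call:
{"op": "jog_arm", "data": {
  "moves": [
    [[5,-0.38,0,-0.33,0,0,0],[5,-0.75,0,-0.656,0,0,0],[5,-0.75,0,-0.656,0,0,0],[5,-0.75,0,-0.656,0,0,0],[5,-0.75,0,-0.656,0,0,0],[5,-0.75,0,-0.656,0,0,0],[5,-0.75,0,-0.656,0,0,0],[5,-0.75,0,-0.656,0,0,0],[0,1.31,0,-1.51,0,0,0],[0,1.31,0,-1.51,0,0,0],[0,1.31,0,-1.51,0,0,0],[0,1.31,0,-1.51,0,0,0],[0,1.31,0,-1.51,0,0,0],[0,1.31,0,-1.51,0,0,0],[0,1.31,0,-1.51,0,0,0],[0,1.31,0,-1.51,0,0,0],[0,1.31,0,-1.51,0,0,0],[0,1.31,0,-1.51,0,0,0],[0,1.31,0,-1.51,0,0,0],[0,1.31,0,-1.51,0,0,0]]
  ]
}}

```text
time: 12.67
tool_pos: [0.512, -0.3574, 0.2502]
tool_rot: [-0.208, 0.755, 0.553, 0.284]
contact_force: [0.5, 0.4, -0.2]
gripper_width: -0.002
grasp_force: 0.0
```

Call:
{"op": "jog_arm", "data": {
  "moves": [
    [[0,0,0,0,0,-0.12,0],[0,0,0,0,0,-0.12,0],[0,0,0,0,0,-0.12,0],[0,0,0,0,0,-0.12,0],[0,0,0,0,0,-0.12,0],[0,0,0,0,0,-0.12,0],[0,0,0,0,0,0,0]]
  ]
}}

```text
time: 13.25
tool_pos: [0.5136, -0.3545, 0.2508]
tool_rot: [0.001, 0.806, 0.592, -0.0]
contact_force: [0.2, 0.7, 0.1]
gripper_width: -0.002
grasp_force: 0.0
```

```bash
sed -i 's/^s,p,T=tool.*/tool();box(-60)/' c.py; python3 c.py pics/k2.png; python3 - <<'E'
from h import *
for n in('top','side'):
    P=cloud(grab_frame(n));r=rect(P,(.66,-.265),.035,.109,.122);print(n,r)
    if r: q=D.T@(np.array([*r[1][0]/1000,.115])-o);print('key dock',q*1000)
need(10,-114,160,0)
E
```

```text
t 13.25 F [0.7 0.1 0.1] j [-0.72  0.04  1.6  -0.    1.51 -0.42] w -0.002
tcp dock mm [-119.    -1.8  250.8] toolaxes in dock [[1.0, 0.005, -0.002], [0.005, -1.0, -0.002], [-0.002, 0.002, -1.0]]
box(top cam) centre [-2.5 -1.2] [125.1  85.9] 89.6 z 136.5 tilt(z slope)  [ 0.001 -0.001]
top (113, [array([ 658. , -266.2]), array([24. , 26.1]), np.float64(68.9)], np.float64(0.1141))
key dock [   8.95725825 -112.58386885  115.        ]
side (106, [array([ 660.6, -265.3]), array([20.8, 20.3]), np.float64(39.8)], np.float64(0.114))
key dock [  10.60321618 -114.78859615  115.        ]
t 13.45 F [-1.1 -0.6 -0.6] j [-0.73  0.04  1.59  0.    1.51 -0.42] w 0.002
tcp dock mm [-122.5   -1.1  248.8] toolaxes in dock [[1.0, -0.0, 0.002], [-0.0, -1.0, 0.001], [0.002, -0.001, -1.0]]
shift cm [13.23 11.3   8.89] turn [-0.001 -0.002 -0.   ] shift in goal axes [13.25 11.29  8.88]
```

View pics/k2.png

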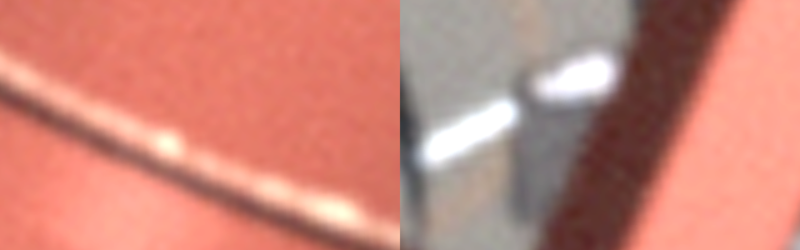

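The box settled back 2.4 mm onto the catches. The left catch is hidden by the arm, so I'll recheck it from over the charger.

Call:
{"op": "jog_arm", "data": {
  "moves": [
    [[0,0,1.62,0,0,0,0],[0,0,1.62,0,0,0,0],[0,0,1.62,0,0,0,0],[0,0,1.62,0,0,0,0],[0,0,1.62,0,0,0,0],[0,0,1.62,0,0,0,0],[0,0,1.6,0,0,0,0],[0,1.9,0,0,0,0,0],[0,1.9,0,0,0,0,0],[0,1.9,0,0,0,0,0],[0,1.9,0,0,0,0,0],[0,1.9,0,0,0,0,0],[0,1.9,0,0,0,0,0],[0,1.85,0,0,0,0,0],[0,0,0,2,0,0,0],[0,0,0,2,0,0,0],[0,0,0,2,0,0,0],[0,0,0,2,0,0,0],[0,0,0,2,0,0,0],[0,0,0,0,0,0,0]]
  ]
}}

```text
time: 15.12
tool_pos: [0.657, -0.2627, 0.1432]
tool_rot: [-0.005, 0.807, 0.591, -0.002]
contact_force: [-0.2, -0.2, -0.6]
gripper_width: -0.003
grasp_force: 0.0
```

```bash
python3 c.py pics/k3.png; python3 - <<'E'
from h import *
f=grab_frame('side');cv2.imwrite('pics/s3.png',cv2.resize(f['color'][180:360,200:400],None,fx=2.2,fy=2.2,interpolation=cv2.INTER_CUBIC))
a=cv2.imread('pics/k3.png');b=cv2.imread('pics/s3.png');b=cv2.copyMakeBorder(b,0,0,0,800-b.shape[1],0)
cv2.imwrite('pics/k3b.png',cv2.resize(cv2.vconcat([a,b]),(744,600)))
need(9.8,-113.7,120,0)
E
```

```text
t 15.12 F [-0.3  0.1 -0.6] j [-0.49  0.31  1.47  0.    1.37 -0.18] w -0.003
tcp dock mm [  11.9 -110.6  143.2] toolaxes in dock [[1.0, 0.001, 0.002], [0.001, -1.0, 0.01], [0.002, -0.01, -1.0]]
box(top cam) centre [-5.6 -0.9] [126.1  79.6] 89.6 z 136.7 tilt(z slope)  [ 0.005 -0.001]
t 15.27 F [ 0.  -0.1  0.4] j [-0.49  0.31  1.46  0.    1.37 -0.18] w 0.0
tcp dock mm [  11.1 -114.4  150.2] toolaxes in dock [[1.0, 0.001, 0.0], [0.001, -1.0, -0.001], [0.0, 0.001, -1.0]]
shift cm [-0.13 -0.07  3.02] turn [ 0.001 -0.     0.001] shift in goal axes [-0.13 -0.07  3.02]
```

View pics/k3b.png

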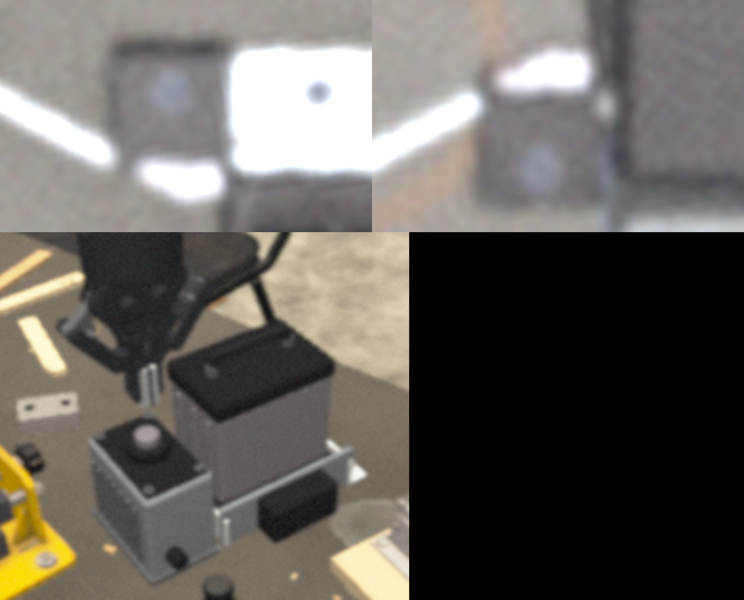

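Both noses are out, at (180,178) and (545,70), with the box held upright behind them. The fingertips at (148,385) are above the key at (148,437). I descend and press.

Call:
{"op": "jog_arm", "data": {
  "moves": [
    [[0,-0.13,-0.07,0.8,0,0,0],[0,0,0,0.8,0,0,0],[0,0,0,0.8,0,0,0],[0,0,0,0.7,0,0,0],[0,0,0,0.2,0,0,0],[0,0,0,0.1,0,0,0],[0,0,0,0.1,0,0,0],[0,0,0,0,0,0,0],[0,0,0,0,0,0,0]]
  ]
}}

```text
time: 16.02
tool_pos: [0.6595, -0.266, 0.1148]
tool_rot: [0.0, 0.807, 0.591, 0.0]
contact_force: [-0.9, 0.8, 0.9]
gripper_width: 0.0
grasp_force: 0.6
```

```bash
python3 -c "
from h import *
need(9.8,-113.7,110,0)"
```

```text
t 16.02 F [0.5 1.1 0.9] j [-0.49  0.34  1.49  0.    1.32 -0.18] w 0.0
tcp dock mm [   9.6 -113.9  114.8] toolaxes in dock [[1.0, 0.001, -0.0], [0.001, -1.0, -0.001], [-0.0, 0.001, -1.0]]
shift cm [ 0.02 -0.02  0.48] turn [0.001 0.    0.001] shift in goal axes [ 0.02 -0.02  0.48]
```

Call:
{"op": "jog_arm", "data": {
  "moves": [
    [[0,0,0,0.1,0,0,0],[0,0,0,0.1,0,0,0],[0,0,0,0.1,0,0,0],[0,0,0,0.1,0,0,0],[0,0,0,0.08,0,0,0],[0,0,0,0,0,0,0],[0,0,0,0,0,0,0],[0,0,0,0,0,0,0]]
  ]
}}

```text
time: 16.68
tool_pos: [0.6596, -0.2661, 0.1101]
tool_rot: [0.0, 0.807, 0.591, 0.0]
contact_force: [-0.4, 0.0, 4.8]
gripper_width: -0.0
grasp_force: 2.5
```

Call:
{"op": "jog_arm", "data": {
  "moves": [
    [[0,0,0,0.06,0,0,0],[0,0,0,0.06,0,0,0],[0,0,0,0,0,0,0],[0,0,0,0,0,0,0]]
  ]
}}

```text
time: 17.02
tool_pos: [0.6597, -0.2661, 0.11]
tool_rot: [0.001, 0.807, 0.591, 0.0]
contact_force: [-2.0, 1.7, 8.6]
gripper_width: 0.001
grasp_force: 4.5
```

The key is on its bottom stop: the force rose to 8.6 N with no further travel. I release it and lift away.

Call:
{"op": "jog_arm", "data": {
  "moves": [
    [[0,0,0,-0.3,0,0,0],[0,0,0,-0.5,0,0,0],[0,0,0,-1,0,0,0],[0,0,0,-2,0,0,0],[0,0,0,-2,0,0,0],[0,0,0,-2,0,0,0],[0,0,0,-2,0,0,0],[0,0,0,-2,0,0,0],[0,0,0,0,0,0,0],[0,0,0,0,0,0,0]]
  ]
}}

```text
time: 17.85
tool_pos: [0.6597, -0.2661, 0.2275]
tool_rot: [0.001, 0.807, 0.591, 0.0]
contact_force: [0.1, -0.5, -0.9]
gripper_width: 0.001
grasp_force: 0.0
```

```bash
python3 c.py pics/k4.png; python3 - <<'E'
from h import *
f=grab_frame('side');P=cloud(f);print(rect(P,(.66,-.265),.035,.106,.122))
g=grab_frame('top')
for o_ in('spring_clamp','steel_block','brown_bottle'):
    for n,F in(('top',g),('side',f)):
        for r in regions_of(o_,F)[:1]:
            m=r['pixels']&(F['depth']>0);v,u=np.nonzero(m);z=F['depth'][m]
            Q=(np.c_[(u-F['cx'])/F['fx']*z,(v-F['cy'])/F['fy']*z,z]-F['t'])@F['R'];print(o_,n,round(r['p'],2),np.median(Q,0).round(3))
b=cv2.resize(f['color'][130:360,180:440],None,fx=1.5,fy=1.5);b=cv2.copyMakeBorder(b,0,0,0,800-b.shape[1],0)
cv2.imwrite('pics/k4b.png',cv2.resize(cv2.vconcat([cv2.imread('pics/k4.png'),b]),(780,580)))
E
```

```text
t 17.85 F [-0.4 -0.3 -0.9] j [-0.49  0.25  1.4  -0.    1.49 -0.18] w 0.001
tcp dock mm [   9.5 -114.2  227.5] toolaxes in dock [[1.0, 0.001, -0.0], [0.001, -1.0, -0.002], [-0.0, 0.002, -1.0]]
box(top cam) centre [-2.5 -1.1] [125.7  85.8] 89.6 z 136.8 tilt(z slope)  [ 0.001 -0.001]
(161, [array([ 664.1, -263.2]), array([29.7, 34.6]), np.float64(36.4)], np.float64(0.1126))
spring_clamp top 0.62 [ 0.367 -0.097  0.018]
spring_clamp side 0.76 [ 0.39  -0.087  0.016]
steel_block top 0.62 [ 0.604 -0.459  0.022]
steel_block side 0.62 [ 0.612 -0.454  0.02 ]
brown_bottle side 0.67 [ 0.74  -0.126  0.051]
```

View pics/k4b.png

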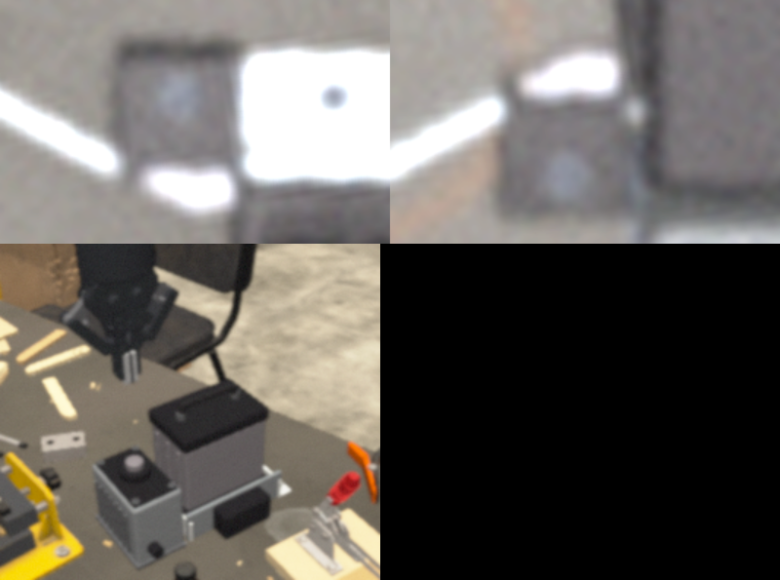

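The final view shows the box home with both noses out, at (190,187) and (570,77). The key is up at (135,463), the hand is clear, and the bystanders have not moved.

```bash
python3 -c "
from plant import *
print(job_done())"
```

```text
the job is handed in; nothing more can be done
None
```

The battery box is home in the dock, upright with both catches out behind it; the start key was pressed fully down and released, the bystanders did not move, and I handed the job in at about 18 s.

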